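# Set an embossing roller pin-up and lock it with its slotted plate

## Task

Turn the wooden embossing roller between its centres until its index pin points straight up. Then slide the slotted locking plate along its guide until the pin sits fully home at the bottom of the slot. Leave the ramekin and the kitchen timer where they stand.

Things in the scene. Friction and masses are not known exactly. Their poses are not given: they have to be found in the camera images.
- stand: Heavy fixed steel roller stand, base 110 x 307 x 12 mm (y = -112 to 195). z up, y along the roller's axis, x across, away from the robot at yaw 0. Origin on the table under the roller's axis. Tailstock at y = -86 to -120 mm, 101 mm high; headstock and the lock plate's guide at y = 82 to 195 mm.
- guide_mid (a point): Middle of the guide floor on the headstock, stand y = 138 mm, 126 mm above the table, axes as the stand's. Floor 65 mm wide in x, 113 mm long in y; retaining lips on both long sides, tops 140 mm above the table, 51 mm gap between them.
- axis_mid (a point): Point on the roller's axis, 85 mm above the table, straight above the stand's origin; axes as the stand's, does not turn. The wooden roller, 70 mm in diameter, spans y = -45 to 70 mm.
- wheel_mid (a point): Centre of the star handwheel fixed on the roller, on the axis at stand y = -68 mm; does not turn. Six round steel spokes 12 mm thick every 60 degrees, round ends 60 mm from the axis, hub radius 20 mm; one spoke points the same way as the index pin. To turn the roller, lower closed fingertips between two spokes from above and push one across.
- roller (a joint): Roller angle about the stand's y axis, rad: 0 = index pin straight up; negative = leaning to the stand's -x (robot) side, -1.57 = level to -x. Starts between -2.5 and -0.75. Pushing the upper spokes to +x makes it grow. Bearing friction (0.06 N m, about 1.5 N at a spoke) holds it where it is left; no spring.
- pin_tip (a point): Centre of the free end of the index pin, the only steel pin on the wooden part: 10 mm in diameter, stands out radially 29 mm from the wood, its end 64 mm from the axis, at stand y = 50 mm. The point's z axis points outward along the pin; its y is the roller's axis.
- lock_plate: Loose steel plate, 60 x 130 x 8 mm, captive in the guide (2 mm play). Origin mid underside, axes as the stand's. Slides along y with 1 to 4 N; starts 40 to 62 mm short of home. Its -y end has an open slot 14 mm wide, 30 mm deep, mouth chamfered to 26 mm. Slid to -y it passes 6 mm over the wood and takes the upright pin in the slot; a leaning pin blocks it.
- slot_bottom (a point): Point in the lock plate where the pin's axis lies when the slot is fully home: 40 mm to -y of the plate's origin, on its upper face.
- tab_back (a point): Middle of the +y face (the one to push) of the upright push tab on the lock plate's far end, 22 mm above the plate's upper face, 156 mm above the table. Tab 36 mm wide, 8 mm thick, top 165 mm above the table; two low ribs on its roller side.
- ramekin: White ramekin, 72 mm across, 45 mm high, to the left of the stand; origin under its centre. Leave it alone.
- timer: Round white kitchen timer, 74 mm across, 50 mm high, to the left of the stand; origin under its centre. Leave it alone.
There are look-alikes about, which are no part of the job. Of the things that look like the lock_plate, the larger one is meant.

How it is judged:
By the outcome, as a careful person would: the job done as asked, in the order asked, and still so for the second after the job is handed in, with the robot touching nothing.
It also fails if it takes over 51 s, if anything falls off the work surface, if the arm or the gripper's body presses on something with over 40 N, if the wrist force passes 120 N, or if a joint passes its speed limit or range.

## Robot

A 6-joint arm with a two-finger parallel gripper is mounted at the origin on a cart in front of the work surface, level with it; the furniture and walls round the work are solid. World frame = base frame: x ahead of the robot, y to its left, z up, the work surface at z = 0. Lengths are in mm, angles in degrees, forces in N, time in s.
With the tool pointing down it reaches from about 325 to 925 mm from the base axis. Payload 3.1 kg.
Tool frame: the origin (TCP) lies at the very end of the fingers, on their centre line; the grasp point (between the pads) lies grasp_offset behind it (grasp_offset is the distance from the TCP to the grasp point, in mm); z points along the fingers, y is the line along which they close (so a half turn about z gives the same grasp; the last joint's range is limited). The gripper opens to 85 mm and grips with 20 to 120 N. Pads are 22 mm wide; open, the fingers measure 114 mm over their backs; the gripper's body (76 mm by 85 mm) begins 54 mm behind the grasp point. The pads swing forward as they close: fully open they stand 13 mm farther back than shut.
Start: joints at [66.394, 12.427, 92.441, -0, 75.132, -6.429], TCP at [184.562, 597.14, 231.3] pointing down, gripper open.
Joint ranges: [-157.48, 157.48], [-44.54, 120.13], [17.64, 146.25], [-64.5, 244.5], [7.68, 150.69], [-147.95, 147.95]. Speed limits (degrees/s): [159.86, 159.86, 180, 180, 180, 180].

## Interface

Orientations are given as [roll, pitch, yaw] about the fixed x, y, z axes, in that order (R = Rz(yaw) Ry(pitch) Rx(roll)).
In Python, from station import * gives the robot as it stands. Calls block until the motion is done:
- goto(position, orientation): joint-space move of the TCP to a pose.
- move_l(position, attitude=None, speed=150): straight line of the TCP; attitude=None keeps the orientation; speed is the mean speed in mm/s.
- move_j(angles): joint-space move.
- grip(opening, squeeze=None): finger opening in mm; squeeze is the grip in N (None keeps the last); returns when the fingers have stopped.
- wait(seconds).
- solve_ik(position, orientation): joint angles nearest the present ones, or None.
- get_obs(): the state.
- get_image(name): name is "side" or "top" or "wrist"; returns the picture (400x640x3 uint8, red, green, blue); there is no depth.
- get_calibration(name): a dict with "fx", "fy", "cx", "cy" (pixels), "D" ([k1, k2, p1, p2, k3] as OpenCV has them; the pictures are not rectified), "R" (3x3) and "t" (3): a world point X has camera coordinates R X + t; the wrist camera has in their place "mount" (4x4, takes a point from camera to tool coordinates, whose origin is the TCP and whose axes are the flange's). Camera axes: x right, y down, z forward; pixel columns grow to the right and rows downward; lengths in mm; the calibration is good to about 2 mm. A picture is of the moment at which its call begins: read the wrist's pose just before it. get_calibration takes no time and is no camera call.
A pose or a line that the arm cannot do raises Unreachable and nothing moves.
- sign_off(): hands the job in; it is judged then, once.
Trained networks look in the newest picture that a camera, given by its name, has taken for a name from the list of things; names that differ only in an ending like _2 or _b are one class to them, and where a whole thing is asked for, a point or a joint stands for the part that bears it (a point fixed in the world has none). Each returns a list of dicts, best first, with "score" (0 to 1); they miss things now and then, are a little off and sometimes report something else, mostly with a low value. They report only what shows in the picture. A call takes as long as a camera call. They do not tell look-alikes from the thing itself.
- spot_in(name, camera): "extent" ([centre column, centre row, width, height] in pixels, round what is visible of it).
- regions_of(name, camera): "region" (400x640 bool, what is visible of it) and "extent" ([centre column, centre row, width, height] in pixels, round what is visible of it).
The state is a dict: "t": time; "joint_pos": joint angles; "qvel": joint speeds; "effort": joint torques, N m; "tcp_pos": TCP position; "ee_rot": TCP orientation; "wrist_force": force on the tool from outside, world axes, zero at the start; "moment": the same for the moment, N m; "grip_width": finger opening in mm; "grip_force": force on a finger pad.
Only numpy, scipy, OpenCV 4.12 (cv2) and the standard library are available. Lean on these libraries where they do the work, as an engineer would, in place of code of your own. Each camera call takes 0.05 s, during which the arm holds its last target. There are 200 camera calls.

## Working session

There is one attempt and no reset: what is moved stays moved. The work goes in short steps, each a Python script; the robot and the scene stay as the last script left them, time stands still between calls to the robot, and variables do not carry over. Pictures are saved under pics/ and viewed, at most 10 in all, crops included, and the job is handed in when it is done.

```bash
ls; mkdir -p pics; python3 - <<'E'
from station import *
import cv2,numpy as np
o=get_obs();print(o)
ims=[]
for c in("side","top"):
    im=get_image(c);cv2.imwrite(f"pics/{c}0.png",im[...,::-1])
    k=get_calibration(c);print(c,k)
    for n in("stand","roller","lock_plate","pin_tip","wheel_mid","tab_back","ramekin","timer"):
        try:
            print(c,n,[(round(d["score"],2),np.round(d["extent"]).tolist()) for d in spot_in(n,c)][:4])
        except Exception as e: print(n,repr(e)[:100])
print(get_calibration("wrist"))
print(get_obs()["t"])
E
```

```text
pics
{'t': 0.0, 'joint_pos': array([ 6.63951546e+01,  1.24779600e+01,  9.25297519e+01, -2.78201692e-04,
        7.51314401e+01, -6.42717356e+00]), 'qvel': array([ 0.04156962, -0.0047053 , -0.02804668,  0.02915969,  0.01125674,
        0.04925746]), 'effort': array([-8.54315276e-04, -3.96847129e+01, -3.03852689e+01, -1.67504395e-04,
        9.70659225e-03, -2.72280801e-06]), 'tcp_pos': array([184.21864114, 596.37265426, 229.94364712]), 'ee_rot': array([-1.79861693e+02, -1.53096645e-02,  1.62822381e+02]), 'wrist_force': array([-0.28513033,  0.34084184,  0.63957603]), 'moment': array([ 0.05065417, -0.04422347, -0.06786418]), 'grip_force': 0.0, 'grip_width': 85.22728782111908}
side {'fx': 457.79391549891517, 'fy': 457.79391549891517, 'cx': 319.7434494870073, 'cy': 204.09951981271197, 'D': array([-0.02482243,  0.        ,  0.        ,  0.        ,  0.        ]), 'R': array([[-0.97618865,  0.21651633, -0.01328173],
       [ 0.19210606,  0.83444732, -0.51652002],
       [-0.10075212, -0.50677248, -0.8561721 ]]), 't': array([ 539.54887022, -174.85923028, 1402.12693795])}
side stand [(0.74, [
[... 1253 characters left out ...]
 [(0.94, [285.0, 154.0, 22.0, 39.0]), (0.56, [301.0, 209.0, 64.0, 29.0])]
top ramekin [(0.63, [214.0, 271.0, 32.0, 29.0])]
top timer [(0.56, [224.0, 192.0, 35.0, 33.0])]
{'fx': 353.6600496771887, 'fy': 353.6600496771887, 'cx': 324.29245877999216, 'cy': 197.6327598804872, 'D': array([0.02651431, 0.        , 0.        , 0.        , 0.        ]), 'mount': array([[-5.00912939e-04, -9.49204924e-01, -3.14658167e-01,
         7.95020603e+01],
       [ 9.99999574e-01, -2.31614290e-04, -8.93233772e-04,
         5.26760529e-01],
       [ 7.74982566e-04, -3.14658480e-01,  9.49204636e-01,
        -1.42664794e+02],
       [ 0.00000000e+00,  0.00000000e+00,  0.00000000e+00,
         1.00000000e+00]])}
0.9
```

```bash
python3 - <<'E'
import cv2,numpy as np
t=cv2.imread("pics/top0.png")[130:300,190:430]; s=cv2.imread("pics/side0.png")[110:320,230:430]
t=cv2.resize(t,None,fx=3.33,fy=3.33,interpolation=3)[:560];s=cv2.resize(s,None,fx=2.85,fy=2.85,interpolation=3)
cv2.imwrite("pics/t1.png",t);cv2.imwrite("pics/s1.png",s)
E
```

```text
(no output)
```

View pics/t1.png

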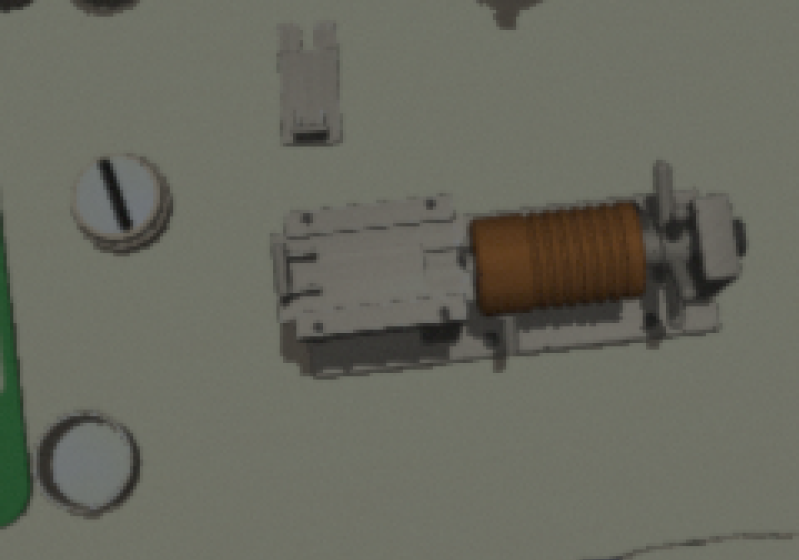

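View pics/s1.png

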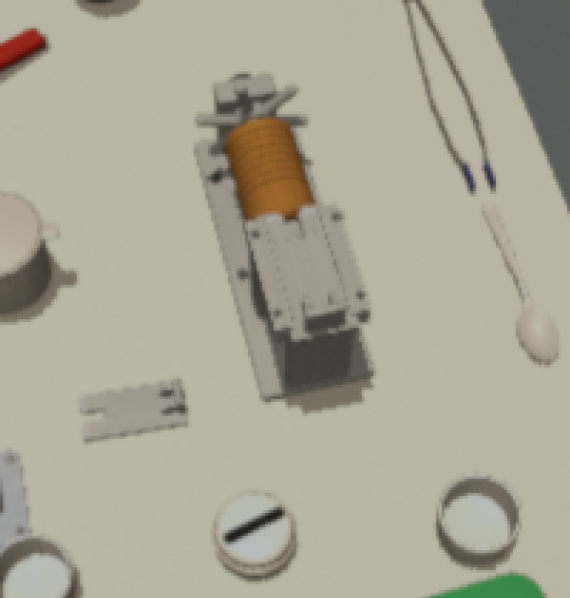

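```bash
cat > h.py <<'E'
from station import *
import numpy as np,cv2
from scipy.optimize import least_squares
from scipy.spatial.transform import Rotation as Ro
def cam(name,o=None):
    k=get_calibration(name);K=np.array([[k["fx"],0,k["cx"]],[0,k["fy"],k["cy"]],[0,0,1.]])
    if name!="wrist": return K,k["D"],np.array(k["R"]),np.array(k["t"])
    T=np.eye(4);T[:3,:3]=Ro.from_euler("xyz",o["ee_rot"],degrees=True).as_matrix();T[:3,3]=o["tcp_pos"]
    M=np.linalg.inv(T@k["mount"]);return K,k["D"],M[:3,:3],M[:3,3]
def proj(X,c):
    K,D,R,t=c
    return cv2.projectPoints(np.atleast_2d(X).astype(float),cv2.Rodrigues(R)[0],t,K,D)[0][:,0]
def s2w(p,X):  # stand->world, p=x,y,yaw(rad)
    X=np.atleast_2d(X).astype(float);c,s=np.cos(p[2]),np.sin(p[2])
    return np.c_[p[0]+c*X[:,0]-s*X[:,1],p[1]+s*X[:,0]+c*X[:,1],X[:,2]]
def pin(a,r=64,y=50): return [r*np.sin(a),y,85+r*np.cos(a)]
def fit(obs,p0):  # obs: list of (cam, stand pt, px)
    f=lambda p:np.concatenate([proj(s2w(p,X),c)[0]-u for c,X,u in obs])
    return least_squares(f,p0,loss="soft_l1")
E
python3 - <<'E'
from h import *
t,s=cam("top"),cam("side")
q=lambda u,v:np.array([190+u/3.333,130+v/3.333]); w=lambda u,v:np.array([230+u/2.85,110+v/2.85])
obs=[(t,(-55,195,12),q(315,377)),(t,(-55,-112,12),q(719,330)),(s,(55,195,12),w(265,398)),(s,(-55,195,12),w(371,374)),(s,(55,-112,12),w(197,145))]
r=fit(obs,[500,0,0]);p=r.x;print(p[:2],np.degrees(p[2]),r.fun.round(1))
for a in np.arange(-2.5,-.7,.1): print(round(a,1),((proj(s2w(p,pin(a)),t)[0]-[190,130])*3.333).round(),((proj(s2w(p,pin(a)),s)[0]-[230,110])*2.85).round())
for n,X in dict(wheel=(0,-68,85),).items():
  print(((proj(s2w(p,X),t)[0]-[190,130])*3.333).round())
E
```

```text
[545.75729564  28.42622992] 1.0473334282982147 [-2.1  0.4 -0.2  0.3 -1.4 -0.1  1.2 -0.6 -1.7 -1.5]
-2.5 [501. 330.] [318. 238.]
-2.4 [503. 336.] [323. 234.]
-2.3 [504. 341.] [328. 231.]
-2.2 [505. 345.] [332. 227.]
-2.1 [506. 349.] [336. 224.]
-2.0 [507. 353.] [339. 220.]
-1.9 [508. 355.] [341. 216.]
-1.8 [509. 356.] [343. 212.]
-1.7 [510. 357.] [345. 208.]
-1.6 [510. 356.] [346. 204.]
-1.5 [511. 355.] [346. 200.]
-1.4 [511. 353.] [345. 197.]
-1.3 [512. 350.] [344. 193.]
-1.2 [512. 346.] [342. 190.]
-1.1 [512. 341.] [340. 187.]
-1.0 [512. 335.] [337. 185.]
-0.9 [512. 328.] [333. 182.]
-0.8 [511. 321.] [329. 180.]
[666. 247.]
```

```bash
python3 - <<'E'
from h import *
goto([500,20,330],[180,0,180]); grip(0)
wait(.3);o=get_obs();im=get_image("wrist");cv2.imwrite("pics/w1.png",im[...,::-1])
print(o["t"],o["tcp_pos"],o["ee_rot"],o["grip_width"],o["joint_pos"].round(),o["wrist_force"])
np.save("o1.npy",np.r_[o["tcp_pos"],o["ee_rot"]])
c=cam("wrist",o);p=[545.8,28.4,np.radians(1.05)]
for X in [(-55,195,12),(-55,-112,12),(55,-112,12),(0,-68,85)]+[pin(a) for a in(-2.5,-2.2,-1.9,-1.6,-1.3,-1,-.7)]: print(proj(s2w(p,X),c)[0].round())
for n in("pin_tip","lock_plate"):print(n,[(round(d["score"],2),np.round(d["extent"]).tolist()) for d in spot_in(n,"wrist")][:4])
cv2.imwrite("pics/w1b.png",cv2.resize(im[...,::-1],(800,500),interpolation=3))
E
```

```text
4.3333 [500.01003906  19.99031112 330.00346969] [1.79998223e+02 1.09368037e-03 1.79998032e+02] 0.01906707474153045 [ -6.  -7. 102.   0.  85. -96.] [ 0.74082264 -0.77901481 -0.21436288]
[482. 134.]
[244. 139.]
[251. 218.]
[273. 196.]
[371. 153.]
[372. 144.]
[374. 139.]
[377. 138.]
[379. 143.]
[381. 154.]
[383. 169.]
pin_tip [(0.89, [328.0, 196.0, 136.0, 105.0])]
lock_plate [(0.92, [447.0, 288.0, 36.0, 60.0]), (0.69, [479.0, 210.0, 146.0, 55.0])]
```

View pics/w1b.png

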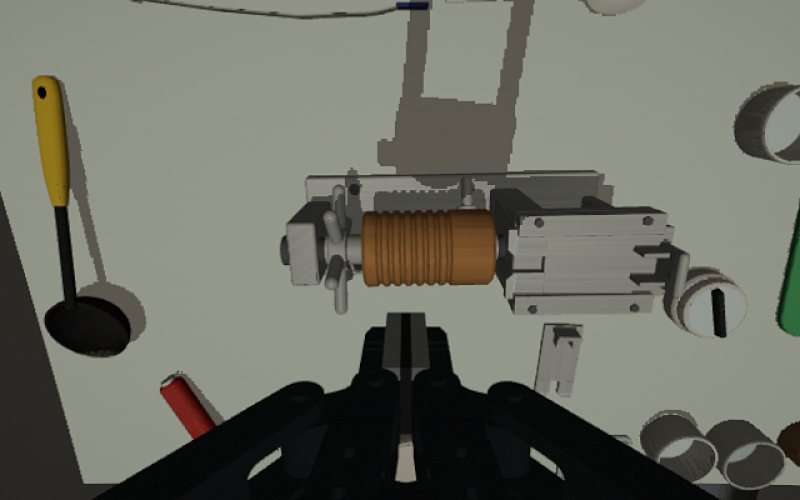

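```bash
python3 - <<'E'
import cv2
im=cv2.imread("pics/w1.png")[130:260,220:420]
im=cv2.convertScaleAbs(im,alpha=1.3)
cv2.imwrite("pics/w1c.png",cv2.resize(im,None,fx=4,fy=4,interpolation=cv2.INTER_CUBIC))
im=cv2.imread("pics/w1.png")[130:260,380:560]
cv2.imwrite("pics/w1d.png",cv2.resize(im,None,fx=4,fy=4,interpolation=cv2.INTER_CUBIC))
E
```

```text
(no output)
```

View pics/w1c.png

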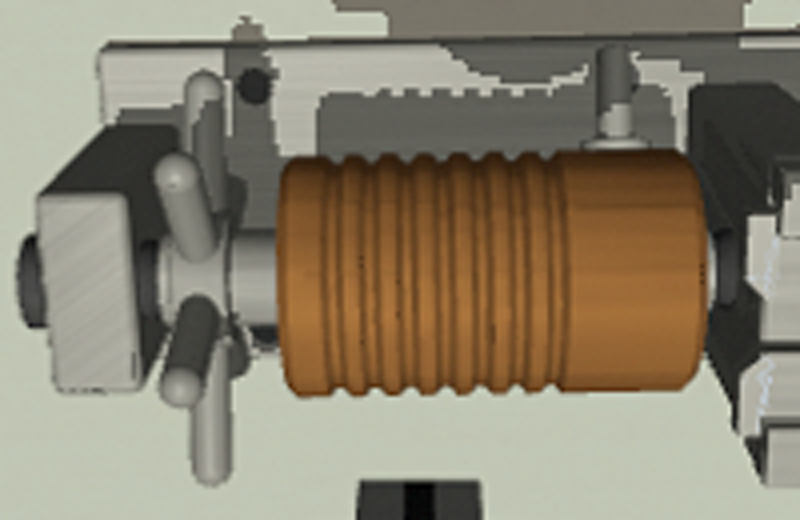

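View pics/w1d.png

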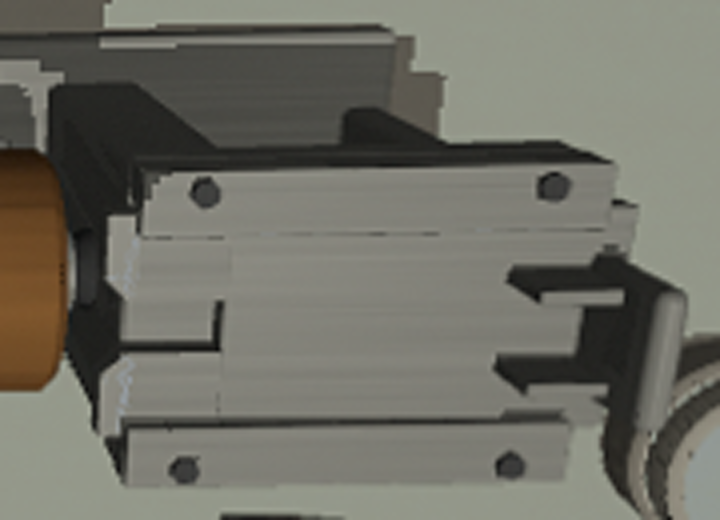

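```bash
cat > f.py <<'E'
from h import *
t,s=cam("top"),cam("side")
v=np.load("o1.npy");c=cam("wrist",dict(tcp_pos=v[:3],ee_rot=v[3:]))
q=lambda u,v:np.array([190+u/3.333,130+v/3.333]); w=lambda u,v:np.array([230+u/2.85,110+v/2.85])
A=lambda u,v:np.array([219.6+u/4,129.6+v/4]);B=lambda u,v:np.array([379.6+u/4,129.6+v/4])
sp=lambda a,k:pin(a+k*np.pi/3,54,-68)
def f(P):
    p=P[:3];W,a,yt=P[3]*1,P[4],P[5]
    L=[(t,(-55,195,12),q(315,377),.4),(t,(-55,-112,12),q(719,330),.4),(s,(55,195,12),w(265,398),.4),(s,(-55,195,12),w(371,374),.4),(s,(55,-112,12),w(197,145),.4),
    (c,(-55,-112,12),A(102,46),1),(c,(-55,195,12),B(395,30),1),
    (c,sp(a,0),A(205,85),1),(c,sp(a,1),A(177,168),1),(c,sp(a,2),A(180,388),1),(c,sp(a,3),A(212,470),1),
    (c,pin(a),A(614,50),.7),
    (c,(-W,195,140),B(614,162),1),(c,(W,195,140),B(566,481),1),(c,(W,82,140),B(128,487),1),
    (c,(-18,yt,165),B(688,298),1),(c,(18,yt,165),B(664,432),.7)]
    return np.concatenate([g*(proj(s2w(p,X),C)[0]-u) for C,X,u,g in L])
r=least_squares(f,[546,28,.02,40,-1.5,205],x_scale=[10,10,.02,5,.1,5],loss="soft_l1")
P=r.x;print(P.round(3),np.degrees(P[2]));print(f(P).reshape(-1,2).round(1).tolist())
E
python3 f.py
```

```text
[ 5.49169e+02  2.68230e+01  1.90000e-02  4.21270e+01 -1.89000e+00
  2.00536e+02] 1.063234316050388
[[-0.6, -0.4], [0.1, -0.5], [-1.1, -0.2], [-0.1, -0.4], [-1.2, -0.7], [-2.1, 0.4], [1.8, -0.3], [-0.1, 1.2], [0.2, 1.0], [0.3, -1.2], [-0.2, -1.5], [-0.2, -0.4], [1.5, 0.4], [-0.2, 0.1], [-1.0, 0.1], [0.3, -1.4], [-0.5, 0.9]]
```

```bash
cat >> h.py <<'E'
S=[549.17,26.82,.01856]; YAW=-180+np.degrees(S[2]); ORI=[180,0,YAW]
def go(x,y,z,speed=150):  # stand coords
    move_l(s2w(S,(x,y,z))[0].tolist(),speed=speed)
    o=get_obs(); print(round(o["t"],1),(x,y,z),(s2w([0,0,-S[2]],o["tcp_pos"]-np.r_[S[:2],0])[0]).round(1),o["wrist_force"].round(1))
    return o
E
python3 - <<'E'
from h import *
goto(s2w(S,(-65,-68,200))[0].tolist(),ORI)
go(-65,-68,111)
go(-31,-68,123,60)
go(5,-68,123,60)
go(2,-68,123)
go(2,-68,175)
go(-55,-68,175,200)
im=get_image("top");cv2.imwrite("pics/top2.png",im[...,::-1])
go(-55,-68,123)
go(-20,-68,123,60)
go(-17.5,-68,123,20)
E
```

```text
5.9 (-65, -68, 111) [-63.5 -68.  112.5] [ 0.7 -0.6 -0.6]
6.6 (-31, -68, 123) [-30.1 -68.2 123.5] [0.4 0.5 0.1]
7.4 (5, -68, 123) [  5.8 -68.1 123.2] [-0.2  0.1 -0.1]
7.6 (2, -68, 123) [  1.8 -68.  123.2] [ 0.7 -0.1  0.4]
8.1 (2, -68, 175) [  2.1 -68.  175.3] [ 0.4  0.3 -1.3]
8.5 (-55, -68, 175) [-56.1 -67.8 173.6] [ 0.8 -0.1 -0.4]
9.1 (-55, -68, 123) [-54.6 -68.  122.8] [ 0.  -0.2 -0.6]
9.8 (-20, -68, 123) [-19.7 -68.  122.8] [ 0.1  0.6 -0. ]
10.1 (-17.5, -68, 123) [-17.6 -68.  122.9] [-0.3  0.   0.4]
```

```bash
python3 - <<'E'
from h import *
go(-21,-68,123);go(-25,-68,180)
go(-50,0,280,250);wait(.2)
o=get_obs();im=get_image("wrist");cv2.imwrite("pics/w2.png",im[...,::-1])
np.save("o2.npy",np.r_[o["tcp_pos"],o["ee_rot"]])
print(o["t"])
c=cam("wrist",o)
for a in(-.2,-.1,0,.1):print(a,[proj(s2w(S,X),c)[0].round(1).tolist() for X in(pin(a),pin(a,35),pin(a,54,-68),pin(a+np.pi/3,54,-68),pin(a-np.pi/3,54,-68))])
cv2.imwrite("pics/w2c.png",cv2.resize(im[110:260,220:420,::-1],None,fx=4,fy=4,interpolation=3))
E
```

```text
10.3 (-21, -68, 123) [-21.3 -68.  123. ] [ 0.8  0.1 -0.5]
10.9 (-25, -68, 180) [-25. -68. 180.] [-0.3 -1.   0.7]
11.5 (-50, 0, 280) [-5.070e+01 -2.000e-01  2.784e+02] [-0.7  0.   0. ]
11.725
-0.2 [[385.2, 229.4], [379.8, 223.0], [246.5, 227.2], [254.0, 269.9], [251.6, 171.6]]
-0.1 [[385.0, 236.8], [379.7, 226.7], [246.7, 233.3], [255.0, 270.8], [250.6, 175.1]]
0 [[384.7, 244.0], [379.6, 230.3], [247.1, 239.1], [256.1, 271.1], [249.8, 179.0]]
0.1 [[384.2, 250.7], [379.4, 233.7], [247.6, 244.6], [257.1, 270.8], [249.0, 183.5]]
```

View pics/w2c.png

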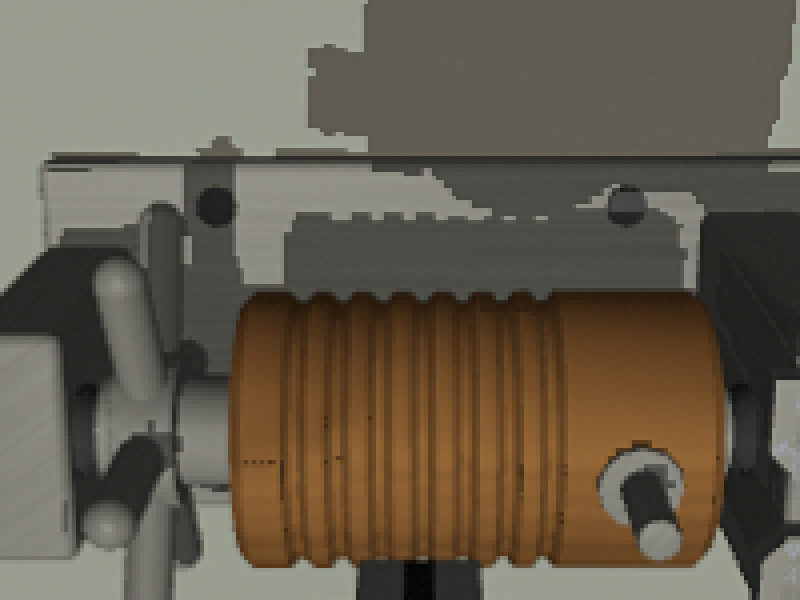

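```bash
python3 - <<'E'
from h import *
go(-20,232,230,300);go(0,232,200);go(0,232,150)
for y in [216,210,203,197,192,187,182,179,177,175]+[174-i for i in range(0,12)]:
    o=go(0,y,150,40)
    f=o["wrist_force"]
    if np.hypot(f[0],f[1])>14 or abs(f[1])>12: break
E
```

```text
12.7 (-20, 232, 230) [-19.9 231.  230.1] [-0.3  0.8  0.6]
13.1 (0, 232, 200) [-2.000e-01  2.306e+02  1.996e+02] [ 0.1  0.  -0.4]
13.6 (0, 232, 150) [  0.  232.  150.6] [-0.3  0.5  0.4]
14.2 (0, 216, 150) [2.000e-01 2.157e+02 1.503e+02] [ 0.8 -0.2 -0.5]
14.4 (0, 210, 150) [1.000e-01 2.098e+02 1.501e+02] [0.3 0.6 0.2]
14.8 (0, 203, 150) [-1.000e-01  2.024e+02  1.499e+02] [-0.7  0.2  0.9]
15.1 (0, 197, 150) [-1.000e-01  1.963e+02  1.498e+02] [-0.4  0.   0.2]
15.3 (0, 192, 150) [-1.000e-01  1.914e+02  1.498e+02] [-0.1 -0.   0.1]
15.6 (0, 187, 150) [-1.000e-01  1.865e+02  1.499e+02] [ 0.3  0.  -0.4]
15.9 (0, 182, 150) [  0.  181.5 150. ] [ 0.2 -0.4 -0.6]
16.1 (0, 179, 150) [  0.  178.7 150.1] [ 0.1  0.4 -0. ]
16.4 (0, 177, 150) [  0. 177. 150.] [-0.1  0.5  0.5]
16.6 (0, 175, 150) [  0.  174.9 150. ] [-0.2  1.3 -0.2]
16.9 (0, 174, 150) [  0. 174. 150.] [0.  1.8 0.4]
17.1 (0, 173, 150) [ -0. 173. 150.] [ 0.2  0.7 -0. ]
17.4 (0, 172, 150) [ -0.  171.9 150. ] [ 0.4  1.3 -0.1]
17.6 (0, 171, 150) [  0.  170.9 150. ] [0.  1.8 0.6]
17.9 (0, 170, 150) [  0.  169.9 150. ] [ 0.6  1.5 -0.6]
18.1 (0, 169, 150) [  0.  168.9 150. ] [-0.6  2.7  0.5]
18.4 (0, 168, 150) [  0.  167.9 150. ] [-0.9  1.7 -0.3]
18.6 (0, 167, 150) [1.000e-01 1.669e+02 1.500e+02] [ 0.4  2.  -0.1]
18.9 (0, 166, 150) [  0.  165.9 150. ] [-0.   2.1  0.3]
19.1 (0, 165, 150) [  0.  165.5 150.1] [-0.3  4.1  0.3]
19.4 (0, 164, 150) [  0.2 165.3 150.3] [ 0.4  6.5 -0.4]
19.6 (0, 163, 150) [  0.4 165.1 150.7] [0.9 7.8 1.4]
```

```bash
python3 - <<'E'
from h import *
go(0,170,150);go(0,200,230,250);go(-50,80,285,250);wait(.2)
o=get_obs();im=get_image("wrist");cv2.imwrite("pics/w3.png",im[...,::-1]);print(o["t"])
np.save("o3.npy",np.r_[o["tcp_pos"],o["ee_rot"]])
c=cam("wrist",o)
print("tabtop@155",proj(s2w(S,[(-18,155,165),(18,155,165)]),c),"plate front@25",proj(s2w(S,[(-30,25,134),(30,25,134)]),c),"pin",proj(s2w(S,pin(0)),c))
cv2.imwrite("pics/w3c.png",cv2.resize(im[130:290,230:430,::-1],None,fx=3.75,fy=3.75,interpolation=3))
E
```

```text
19.9 (0, 170, 150) [ -0.3 169.3 149.6] [ 0.1  0.  -0.5]
20.4 (0, 200, 230) [  0.5 199.7 231. ] [-0.5 -0.5  0.6]
21.1 (-50, 80, 285) [-50.5  80.1 283.6] [ 0.7 -0.2 -0.6]
21.3083
tabtop@155 [[417.12155301 227.846919  ]
 [413.60189021 267.89710159]] plate front@25 [[260.42468318 200.97305232]
 [263.97014479 262.38694124]] pin [[288.45077209 239.67247387]]
```

View pics/w3c.png

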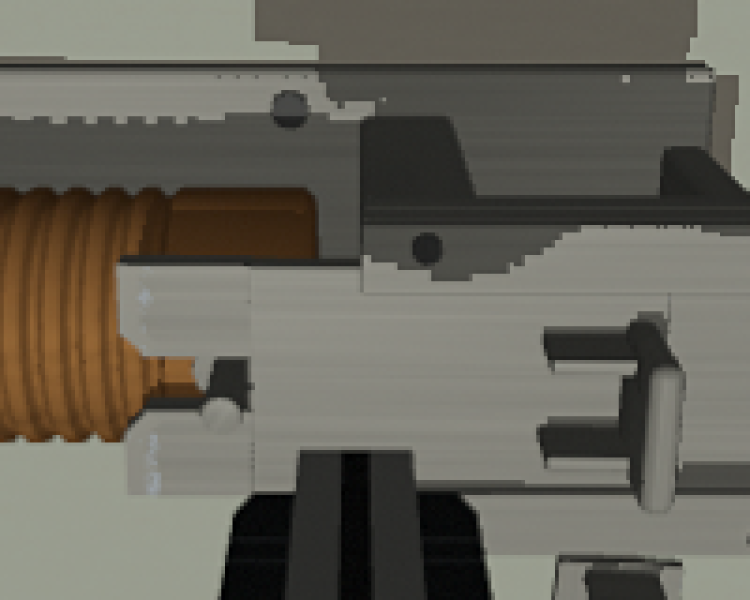

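```bash
python3 - <<'E'
from h import *
v=np.load("o3.npy");c=cam("wrist",dict(tcp_pos=v[:3],ee_rot=v[3:]))
for X in [(-7,55,134),(7,55,134),(-7,55,126),(7,25,134),(0,45,134),(0,55,134),(0,50,149),(5,50,149),(0,45,149),(-30,25,134),(30,25,134)]: print(X,((proj(s2w(S,X),c)[0]-[230,130]+.4)*3.75).round())
E
```

```text
(-7, 55, 134) [247. 359.]
(7, 55, 134) [248. 413.]
(-7, 55, 126) [250. 346.]
(7, 25, 134) [124. 413.]
(0, 45, 134) [206. 386.]
(0, 55, 134) [248. 386.]
(0, 50, 149) [221. 413.]
(5, 50, 149) [221. 433.]
(0, 45, 149) [199. 413.]
(-30, 25, 134) [116. 268.]
(30, 25, 134) [129. 498.]
```

```bash
python3 - <<'E'
from h import *
go(0,200,230,300);go(0,180,200);go(0,180,150);go(0,169,150)
for y in(165,162,160):
    o=go(0,y,150,30)
    if np.abs(o["wrist_force"][1])>18:break
go(0,172,150,60);go(0,200,230,250);go(-50,80,285,250);wait(.2)
o=get_obs();im=get_image("wrist");cv2.imwrite("pics/w4.png",im[...,::-1])
cv2.imwrite("pics/w4c.png",cv2.resize(im[130:290,230:430,::-1],None,fx=3.75,fy=3.75,interpolation=3))
E
```

```text
22.0 (0, 200, 230) [ -0.4 200.3 229.4] [-0.5  0.2  0.2]
22.4 (0, 180, 200) [ -0.3 178.9 200.2] [0.5 0.2 0.4]
22.9 (0, 180, 150) [  0.3 180.3 150.6] [-0.4  0.8 -0.2]
23.1 (0, 169, 150) [  1.2 168.9 151.7] [-0.5 -0.1 -0.1]
23.4 (0, 165, 150) [  0.7 165.6 150.9] [0.9 1.2 1.6]
23.6 (0, 162, 150) [  0.9 165.1 151.2] [0.  9.3 3.2]
23.9 (0, 160, 150) [  1.1 164.7 151.7] [-0.2 12.5  1.9]
24.2 (0, 172, 150) [ -0.5 171.6 149.4] [-0.5 -0.8 -0.1]
24.7 (0, 200, 230) [  0.5 199.7 230.9] [-0.2 -0.5 -1.2]
25.4 (-50, 80, 285) [-50.5  80.1 283.6] [ 0.3  0.4 -1.3]
```

View pics/w4c.png

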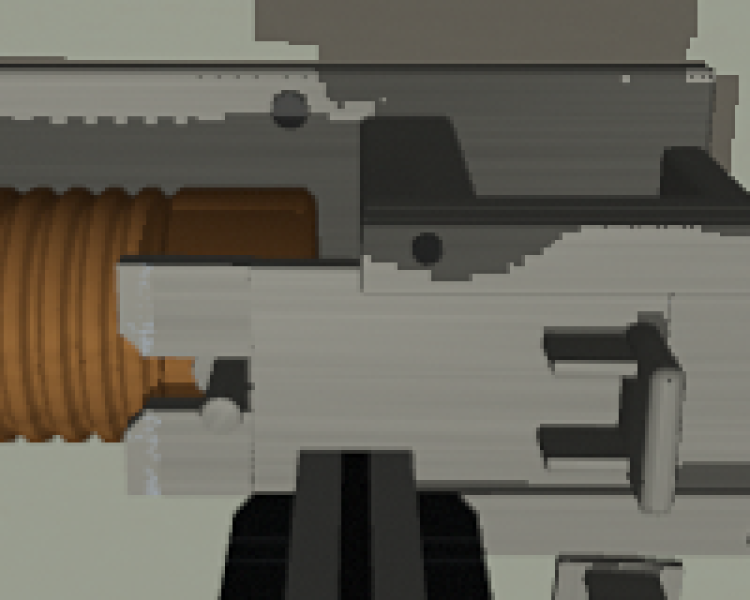

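The second picture matches the first: the pin tip is at crop (222,413) and the slot end is at column 250. The plate didn't move under 12 N, so it is home and the pin is upright.

```bash
python3 -c "
from station import *
print(sign_off())"
```

```text
the job is handed in; nothing more can be done
None
```

I turned the roller until its pin pointed straight up, slid the lock plate until the pin sat at the bottom of the slot, left the ramekin and timer alone, and handed the job in at about 26 s of the 51 s limit.

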